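Clamp the wound coil and hold its carriage in the index groove at the test head

TASK

The wound coil stands loose in the brass nest of the test slide. Press the red toggle clamp handle all the way down, over centre, so that the clamp locks with its rubber pad on the coil; only then take the black knob and slide the carriage along the rail to the test head until its spring ball clicks into the groove of the index strip. Finish while still holding the knob there, the ball seated in the groove and the carriage at rest, so that the coil can be measured; leave the coil in its nest and the other things on the bench where they are.

Things in the scene. Friction and masses are not known exactly. Their poses are not given: they have to be found in the camera images.
- fixture: test slide fixed to the bench: grey plate 140 x 336 x 8 mm with a steel guide rail along its y axis, a stop at each end. Origin under the rail's axis, mid-length, at bench level; x away from the robot, y towards the loading end (left), z up. Plate from x = -46 to +94 mm; the knob sticks out on the -x side, the test head stands on the +x side, towards the -y end
- carriage (a joint): travel of the blue carriage (64 x 120 mm, top 28 mm above the bench), m: 0 at the loading end's stop, where it starts, grows as it slides along the fixture's -y, to 0.175 at the far stop. About 1.2 N of friction. Pushing the clamp handle can push it back to the near stop. There is no stop at the groove: it can be overrun by 15 mm or more and slid back
- clamp_handle (a joint): angle of the clamp's handle, rad: 0 open (handle 73 degrees above level, leaning away from the coil), grows as it is swung down; dead centre at 1.13, locked against its stop at 1.24, handle then about level. The linked clamp arm comes down on the coil meanwhile. Stays where it is left; takes 1 to 3 N at the grip, most just before dead centre
- clamp_pivot (a point): axis of the clamp handle's hinge, in the middle of the clamp, 64 mm above the bench; it rides on the carriage, 72 mm from the coil's axis towards the loading end (+y of the fixture). The hinge is parallel to the fixture's x axis; the handle swings in the plane of the rail, its grip going up and over away from the coil and then down
- clamp_grip (a point): on the axis of the red round handle grip (15 mm thick, from 34 to 86 mm from the hinge), 72 mm from the hinge. It stands about 133 mm above the bench when open, about 67 mm when locked. Press it down from above with the closed fingertips or pinch it
- clamp_pad: black rubber pad, 13 mm across, on a spring-loaded stem at the end of the clamp arm; presses on the coil's top with about 10 N when the clamp is locked. Origin in its middle, about 1 mm above its lower face
- knob_grip (a point): middle of the black round knob by which the carriage is slid: upright, 20 mm across, from 34 to 68 mm above the bench, this point 50 mm above the bench, on its axis. It is fixed to the carriage by a flat arm (top 26 mm above the bench), 74 mm from the rail's axis on the robot's side, so 42 mm clear of the carriage
- slide_knob: the same black knob with its stem; origin on its axis at the foot, 24 mm below knob_grip, 26 mm above the bench; it can turn idly on its stem
- coil: coil of fine copper wire on a black spool, 36 mm across, 30 mm tall, 60 g, standing loose in the nest. Origin: centre of its underside, z along its axis
- nest_floor (a point): centre of the floor of the nest, a brass ring 47 mm across (39 mm inside, 6 mm high) on the carriage, 28 mm above the bench
- ball_line (a point): centre of the carriage's spring ball (10 mm steel ball in a brass barrel on the far side of the carriage, 20.5 mm above the bench), level with the coil's axis along the rail; a white line on the carriage's top marks it
- test_head: black test head with a blue band and a round nose that points at the coil's path, clamped to the ground plate on the far side of the rail, about 75 mm tall over the bench; it stands somewhere else along the rail each time. Origin on the rail's axis at bench level, in line with the groove and the nose; axes parallel to the fixture's. The ball is seated when ball_line has y = 0 in this frame
- groove (a point): mouth of the 8 mm wide upright groove in the steel index strip on the head's foot, 44.7 mm from the rail's axis, 20.5 mm above the bench, marked by a red line. Approaching, the ball climbs a gentle ramp (1 to 3 N more) 33 to 18 mm before it, then a flat, then snaps in; within about 2.5 mm the spring draws it to the middle if the hand lets it; about 8 N along the rail pushes it out
- winding_mandrel: bystander: grey stepped steel mandrel, 32 mm across, 46 mm tall, standing behind the slide
- yellow_driver: bystander: small screwdriver with a yellow handle, 128 mm long, 13 mm thick, lying in front of the slide
- glue: bystander: small glue bottle with a blue nozzle, 26 mm across, 66 mm tall, behind the slide

How it is judged:
By the outcome, as a careful person would: the job done as asked, in the order asked, and still so for the second after the job is handed in, while the arm keeps its last pose, push and grip.
It also fails if it takes over 51 s, if anything falls off the work surface, if the arm or the gripper's body presses on something with over 40 N, if the wrist force passes 120 N, or if a joint passes its speed limit or range.

ROBOT

A 6-joint arm with a two-finger parallel gripper is mounted at the origin on a cart in front of the work surface, level with it; the furniture and walls round the work are solid. World frame = base frame: x ahead of the robot, y to its left, z up, the work surface at z = 0. Lengths are in m, angles in degrees, forces in N, time in s.
With the tool pointing down it reaches from about 0.375 to 0.75 m from the base axis. Payload 9 kg.
Tool frame: the origin (TCP) lies between the finger pads; the fingertips stand ahead of it and the grasp point (between the pads) is the TCP (arm.tip_extent is the z of the fingertips in the tool frame, in m); z points along the fingers, y is the direction in which the jaws open and shut (so a half turn about z gives the same grasp; the last joint's range is limited). The gripper opens to 85 mm and grips with 20 to 120 N. Pads are 22 mm wide; open, the fingers measure 114 mm over their backs; the gripper's body (76 mm by 85 mm) begins 54 mm behind the grasp point. The pads swing forward as they close: fully open they stand 13 mm farther back than shut.
Start: joints at [-12.473, 5.964, 5.575, 89.605, 0, 77.527], TCP at [0.6, 0, 0.223] pointing down, gripper open.
Joint ranges: [-171.21, 171.21], [-48.23, 106.86], [-62.78, 66.21], [-105.2, 120.99], [-86.42, 89.51], [-180, 180]. Speed limits (degrees/s): [127.2, 127.2, 147.25, 180, 180, 180].

INTERFACE

Orientations are given as a 3x3 rotation matrix whose columns are the frame's x, y, z axes.
In Python, from workcell import arm gives the robot as it stands.
- The arm moves only by the tool move_arm, never from a script. Its argument "targets" is a list of rows, each an object of numbers: "tx", "ty", "tz": the shift along the tool's x, y, z in cm; "roll": the turn about the tool's z in rad; "jaw": the opening, from 0 (shut) to 1 (fully open). A call has 1 to 8 rows; each row is the pose to reach, as a shift and turn from the pose measured when the call began, along the tool's axes at that moment; what a row does not reach only later rows make up. A row lasts 1/12 s, in which the tool goes at most 41.7 mm and 7.16 degrees, less where a joint would pass 70% of its speed; a pose out of reach is approached as far as the arm can. A call with a gripper value outside its range is refused whole. The fingers move at their own pace and stop on an object; "grip_force" is the grip in N (left out, the last holds). Time passes only in rows, so rows that repeat a pose let the fingers close. It gives the time, the measured TCP pose, the force and the opening at its end, in the units of the state.
- arm.state(): the state, without advancing time (a new reading comes with each control period).
- arm.capture(name): name is "scene" or "side" or "wrist"; returns a dict with "frame" (400x640x3 uint8, red, green, blue), "K" (3x3 intrinsics, pixels), "world_from_camera" (4x4, takes a point from camera to world coordinates); the wrist camera has in their place "hand_eye" (4x4, takes a point from camera to tool coordinates, whose origin is the TCP and whose axes are the flange's). Camera axes: x right, y up, looking along -z (the intrinsics and any distortion apply to the point x, -y, -z); pixel columns grow to the right and rows downward; lengths in m; the calibration is good to about 2 mm. A picture is of the moment at which its call begins: read the wrist's pose just before it. There is no depth.
- arm.sign_off(): hands the job in, once; it reports no verdict.
The state is a dict: "time": time; "joints": joint angles; "qd": joint speeds; "tau": joint torques, N m; "position": TCP position; "ee_rot": TCP orientation; "force": force on the tool from outside, world axes, zero at the start; "torque": the same for the moment, N m; "width": finger opening in m.
Only numpy, scipy, OpenCV 4.12 (cv2) and the standard library are available. Lean on these libraries where they do the work, as an engineer would, in place of code of your own. Each camera call takes 0.05 s, during which the arm holds its last target. There are 200 camera calls.

## Working session

There is one attempt and no reset: what is moved stays moved. The work goes in short steps, Python scripts to look and compute and a tool call to move; the robot and the scene stay as the last step left them, time stands still between calls to the robot, and variables do not carry over. Pictures are saved under pics/ and viewed, about 8 in all and at most 12, crops included, and the job is handed in when it is done.

Besides the shell and the picture viewer there is one more tool, called after "Emit:" in YAML: its name, and indented under it one key for each argument. move_arm: Moves the arm, as the interface text tells. Its arguments: {"type":"object","properties":{"targets":{"type":"array","items":{"type":"object","properties":{"tx":{"type":"number"},"ty":{"type":"number"},"tz":{"type":"number"},"roll":{"type":"number"},"jaw":{"type":"number"}}}},"grip_force":{"type":"number"}},"required":["targets"]}

```bash
ls; mkdir -p pics; python3 - <<'E'
from workcell import arm
import cv2,pickle
d={}
for n in("scene","side","wrist"):
    c=arm.capture(n);d[n]=c;cv2.imwrite(f"pics/{n}0.png",c["frame"][:,:,::-1]);print(n,c["K"],c.get("world_from_camera",c.get("hand_eye")),[k for k in c])
pickle.dump(d,open("c0.pkl","wb"));s=arm.state();print(s,arm.tip_extent)
E
```

```text
pics
scene [[519.48436033   0.         319.51681186]
 [  0.         519.48436033 191.56295742]
 [  0.           0.           1.        ]] [[ 0.54465505  0.34239264 -0.76558354 -0.20465845]
 [-0.83855011  0.20754377 -0.50374527 -0.62869431]
 [-0.01358658  0.91634757  0.40015314  0.50113537]
 [ 0.          0.          0.          1.        ]] ['frame', 'K', 'world_from_camera']
side [[488.5073319    0.         317.57485755]
 [  0.         488.5073319  197.47393237]
 [  0.           0.           1.        ]] [[-0.98651723  0.08805454 -0.13794985  0.43144376]
 [-0.16225984 -0.41632951  0.89461807  0.80872313]
 [ 0.02134259  0.90493985  0.42500395  0.53131017]
 [ 0.          0.          0.          1.        ]] ['frame', 'K', 'world_from_camera']
wrist [[275.58990959   0.         321.22144073]
 [  0.         275.58990959 196.09471379]
 [  0.           0.           1.        ]] [[-4.25863272e-04  9.65444276e-01  2.60609226e-01  6.66257248e-02]
 [ 9.99999833e-01  5.12875450e-04 -2.65874958e-04 -4.06543046e-05]
 [-3.90347530e-04  2.60609069e-01 -9.65444333e-01 -1.50656037e-01]
 [ 0.00000000e
[... 160 characters left out ...]
00,  8.96033296e+01,
       -1.93834957e-03,  7.75267163e+01]), 'qd': array([-0.13314714, -0.19290876,  0.11468475,  0.11642756, -0.01171318,
       -0.04653516]), 'tau': array([ 3.56894714e-03, -5.57353413e+01,  5.04006886e+01,  1.24952567e-02,
       -2.60494489e-04,  1.42527287e-05]), 'position': array([5.99751904e-01, 6.21030997e-05, 2.22801741e-01]), 'ee_rot': array([[-1.39211336e-05,  9.99999527e-01, -9.72894443e-04],
       [ 9.99999984e-01,  1.40967933e-05,  1.80547043e-04],
       [ 1.80560673e-04, -9.72891914e-04, -9.99999510e-01]]), 'force': array([-0.29078741,  0.97431846,  0.94687935]), 'torque': array([-0.08628675, -0.02393605,  0.01425561]), 'width': 0.08544620745251053} 0.019
```

View pics/scene0.png

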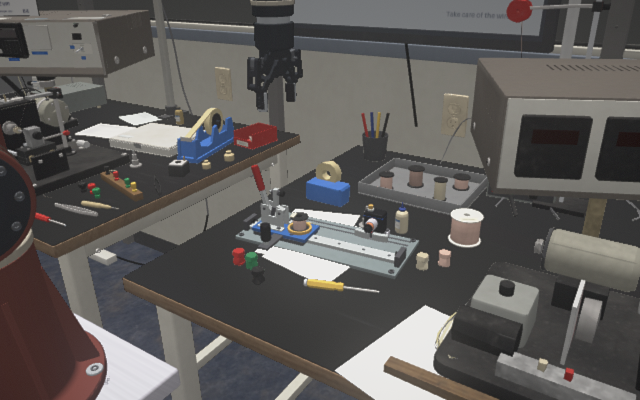

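View pics/side0.png

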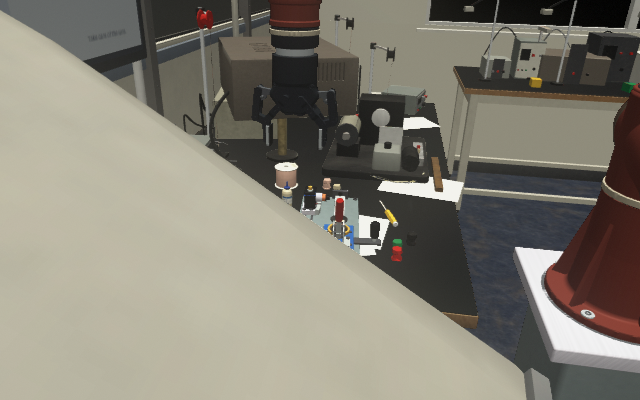

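View pics/wrist0.png

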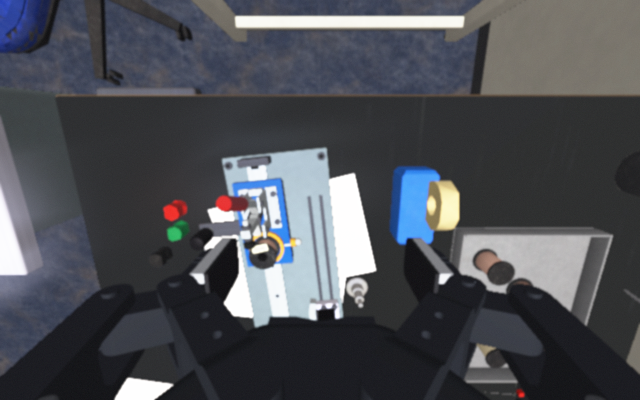

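The scene and wrist views show the slide: carriage at about (285,232) in the scene image and (262,220) in the wrist image, red handle at (258,178) and (232,203). I'll zoom both to pick points for a pose fit.

```bash
python3 - <<'E'
import cv2
a=cv2.imread("pics/scene0.png")[155:285,225:425];cv2.imwrite("pics/s1.png",cv2.resize(a,None,fx=4,fy=4,interpolation=cv2.INTER_CUBIC))
a=cv2.imread("pics/wrist0.png")[140:330,140:380];cv2.imwrite("pics/w1.png",cv2.resize(a,None,fx=3,fy=3,interpolation=cv2.INTER_CUBIC))
E
```

```text
(no output)
```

View pics/s1.png

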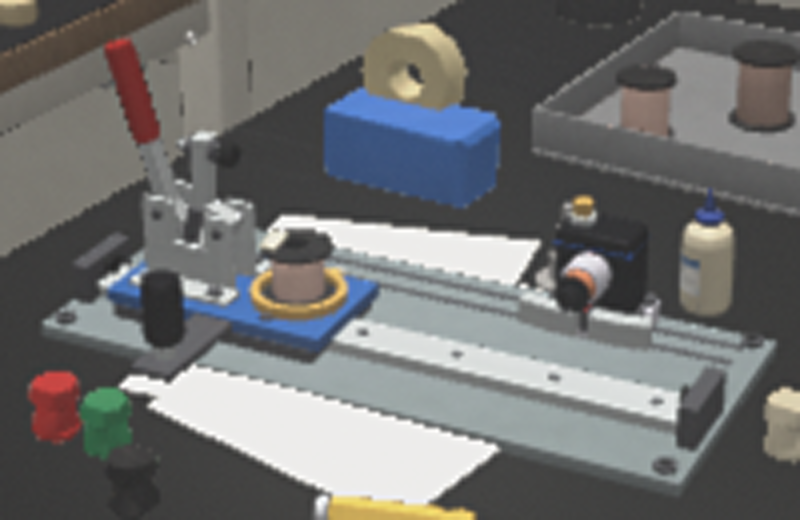

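View pics/w1.png

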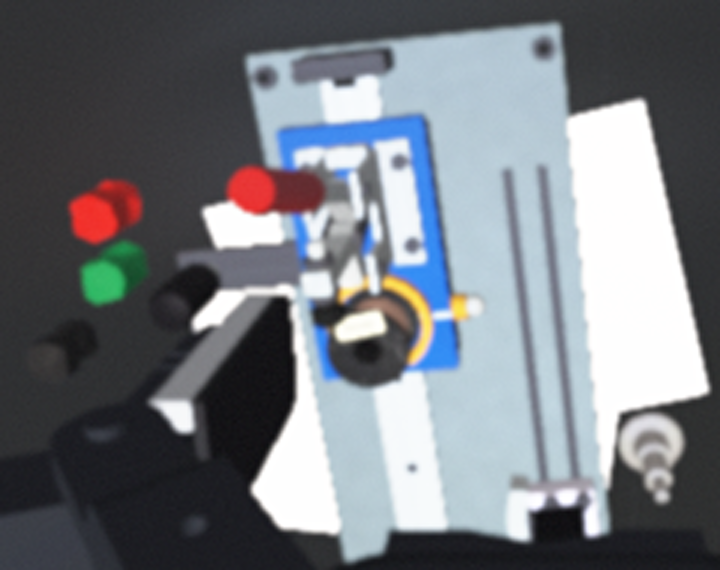

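Plate corners, knob, grip, coil and head are all clear. In the scene crop: corners (43,322), (775,342), (683,490); grip top (118,44); knob top (160,278); nose (573,293). In the wrist crop: corners (247,57), (560,23); knob top (172,305); grip end (252,190). Next I fit the pose.

```bash
cat > h.py <<'E'
import numpy as np
from scipy.optimize import least_squares
def cam(c,st=None):
    if "hand_eye" in c:
        T=np.eye(4);T[:3,:3]=st["ee_rot"];T[:3,3]=st["position"];W=T@c["hand_eye"]
    else: W=c["world_from_camera"]
    return c["K"],W
def proj(C,P):
    K,W=C;p=W[:3,:3].T@(np.asarray(P)-W[:3,3]);return K[:2,:2]@np.array([p[0],-p[1]])/-p[2]+K[:2,2]
def onz(C,uv,z):
    K,W=C;d=np.array([(uv[0]-K[0,2])/K[0,0],-(uv[1]-K[1,2])/K[1,1],-1]);d=W[:3,:3]@d
    return W[:3,3]+d*(z-W[2,3])/d[2]
def fix(p,P):
    c,s=np.cos(p[2]),np.sin(p[2]);return np.array([p[0]+c*P[0]-s*P[1],p[1]+s*P[0]+c*P[1],P[2]])
def tofix(p,P):
    c,s=np.cos(p[2]),np.sin(p[2]);x,y=P[0]-p[0],P[1]-p[1];return np.array([c*x+s*y,-s*x+c*y,P[2]])
E
python3 - <<'E'
from h import *
import pickle
from workcell import arm
d=pickle.load(open("c0.pkl","rb"));st=arm.state();pickle.dump(st,open("st0.pkl","wb"))
S=cam(d["scene"]);W=cam(d["wrist"],st)
s=lambda u,v:np.array([225+(u-1.5)/4,155+(v-1.5)/4]);w=lambda u,v:np.array([140+(u-1)/3,140+(v-1)/3])
obs=[(S,s(43,322),(-.046,.168,.008)),(S,s(775,342),(.094,-.168,.008)),(S,s(683,490),(-.046,-.168,.008)),
(W,w(247,57),(-.046,.168,.008)),(W,w(560,23),(.094,.168,.008))]
f=lambda p:np.concatenate([proj(C,fix(p,P))-o for C,o,P in obs])
r=least_squares(f,[.55,.1,0]);p=r.x;print("fixture",p,np.degrees(p[2]));print(r.fun.round(1))
np.save("fx.npy",p)
for n,C,o,z in [("knobtop S",S,s(162,278),.068),("knobtop W",W,w(172,307),.068),("grip top S",S,s(118,44),.146),("grip end W",W,w(252,190),.146),
 ("coil top S",S,s(302,243),.0585),("coil top W",W,w(372,350),.0585),("knobfoot S",S,s(163,338),.034),("barrel end W",W,w(472,307),.0205),("nest W ring",W,w(383,328),.034),("nest S ring",S,s(299,290),.034),
 ("carr corner W near+y",W,w(279,130),.028),("carr far+y W",W,w(425,115),.028),("far-y W",W,w(459,365),.028),("headfoot W +y end",W,w(552,485),.02),("carr near -y S",S,s(318,342),.028),
 ("far -y S",S,s(379,287),.028)]:
    P=onz(C,o,z);print(n,P.round(4),"fix",(tofix(p,P)*1e3).round(1))
for z in(.045,.055):P=onz(S,s(573,293),z);print("nose",tofix(p,P)*1e3)
P=onz(S,s(583,322),.0205);print("redline?",tofix(p,P)*1e3)
E
```

```text
fixture [ 0.53071129 -0.14361205  0.10329244] 5.918221076084316
[-0.9  0.1  0.3 -0.1 -1.1 -1.6 -0.3  0.6  0.4  0.8]
knobtop S [ 0.4477 -0.0794  0.068 ] fix [-75.9  72.5  68. ]
knobtop W [ 0.4503 -0.0729  0.068 ] fix [-72.7  78.7  68. ]
grip top S [ 0.5144 -0.0047  0.146 ] fix [ -1.9 139.8 146. ]
grip end W [ 0.5157 -0.0008  0.146 ] fix [ -0.2 143.6 146. ]
coil top S [ 0.5265 -0.102   0.0585] fix [ 0.1 41.8 58.5]
coil top W [ 0.5272 -0.0968  0.0585] fix [ 1.3 46.9 58.5]
knobfoot S [ 0.4511 -0.0749  0.034 ] fix [-72.1  76.5  34. ]
barrel end W [ 0.5659 -0.0946  0.0205] fix [40.1 45.1 20.5]
nest W ring [ 0.5271 -0.0986  0.034 ] fix [ 1.  45.1 34. ]
nest S ring [ 0.5238 -0.1012  0.034 ] fix [-2.5 42.8 34. ]
carr corner W near+y [ 0.4861 -0.0091  0.028 ] fix [-30.5 138.4  28. ]
carr far+y W [ 0.5487 -0.0026  0.028 ] fix [ 32.5 138.4  28. ]
far-y W [ 0.56   -0.1202  0.028 ] fix [31.5 20.2 28. ]
headfoot W +y end [ 0.6032 -0.1901  0.02  ] fix [ 67.3 -53.7  20. ]
carr near -y S [ 0.4946 -0.1324  0.028 ] fix [-34.7  14.9  28. ]
far -y S [ 0.5565 -0.1263  0.028 ] fix [27.4 14.5 28. ]
nose [ 32.40111499 -85.94941849  45.        ]
nose [ 14.55843647 -92.98075762  55.        ]
redline? [ 50.1953727  -84.50927339  20.5       ]
```

Pose fit is good to about 1 px: the coil sits at fixture y≈44.5 mm, so the pivot is at about 116.5 and the open grip at about (0.5165, -0.007, 0.133). I'll move above it, turn with the fixture and descend.

Emit:
move_arm:
  targets:
    - {"tx": -0.2, "ty": -2.8, "tz": 0, "roll": -0.05, "jaw": 0.6}
    - {"tx": -0.5, "ty": -5.6, "tz": 0, "roll": -0.103, "jaw": 0.6}
    - {"tx": -0.7, "ty": -8.3, "tz": 0, "roll": -0.103, "jaw": 0.6}
    - {"tx": -0.7, "ty": -8.3, "tz": 2.5, "roll": -0.103, "jaw": 0.6}
    - {"tx": -0.7, "ty": -8.3, "tz": 5, "roll": -0.103, "jaw": 0.6}
    - {"tx": -0.7, "ty": -8.3, "tz": 7.5, "roll": -0.103, "jaw": 0.6}
    - {"tx": -0.7, "ty": -8.3, "tz": 9, "roll": -0.103, "jaw": 0.6}
    - {"tx": -0.7, "ty": -8.3, "tz": 9, "roll": -0.103, "jaw": 0.6}
  grip_force: 25

```text
time: 0.82
position: [0.5144, -0.0063, 0.129]
ee_rot: [[-0.103, 0.995, -0.007], [0.995, 0.103, 0.002], [0.002, -0.006, -1.0]]
force: [-0.4, -0.0, -0.2]
width: 0.0511
```

```bash
python3 - <<'E'
from workcell import arm
from h import *
import cv2,pickle
st=arm.state();c=arm.capture("wrist");s=arm.capture("scene")
pickle.dump((st,c,s),open("c1.pkl","wb"))
a=cv2.resize(c["frame"][:,:,::-1],None,fx=1.25,fy=1.25)[:,100:700]
b=cv2.resize(s["frame"][120:260,225:365,::-1],(500,500),interpolation=cv2.INTER_CUBIC)[:, :]
b=cv2.resize(b,(300,300));o=np.zeros((500,800,3),np.uint8)
o[:,:500]=cv2.resize(a,(500,417))[0:0].sum() if 0 else 0
o[:417,:500]=cv2.resize(a,(500,417));o[:300,500:]=b
cv2.imwrite("pics/m1.png",o);p=np.load("fx.npy");print(st["position"],tofix(p,st["position"]),st["width"],st["force"])
E
```

```text
[ 0.51436585 -0.00632219  0.12904281] [-0.00210252  0.13824348  0.12904281] 0.05112250885097063 [-0.4009004  -0.0428619  -0.17017485]
```

View pics/m1.png

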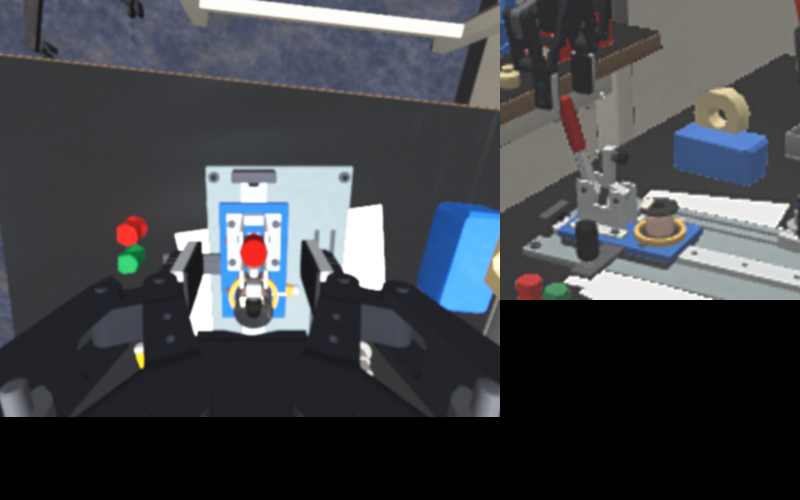

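Fingers straddle the red grip in x, with the grip end at (253,248) and the pads at (185,275) and (317,275). I'll check the height by projecting the TCP and grip into the pictures.

```bash
python3 - <<'E'
from h import *
import pickle
st,c,s=pickle.load(open("c1.pkl","rb"));p=np.load("fx.npy");S=cam(s);W=cam(c,st)
f=lambda n,P:print(n,"S",((proj(S,P)-[225,120])*300/140+[500,0]).round(),"W",((proj(W,P)*1.25-[100,0])*[500/600,417/500]).round())
R=st["ee_rot"]
for dy in(-.026,.026):
  for dz in(0,.012,.019): f(("finger",dy,dz),st["position"]+R@[0,dy,dz])
f("griptop",fix(p,(0,.1416,.146)));f("tcp",st["position"]);f("grip",fix(p,(0,.1375,.133)))
E
```

```text
('finger', -0.026, 0) S [549. 125.] W [205. 249.]
('finger', -0.026, 0.012) S [550. 138.] W [208. 241.]
('finger', -0.026, 0.019) S [550. 145.] W [210. 236.]
('finger', 0.026, 0) S [580. 106.] W [297. 249.]
('finger', 0.026, 0.012) S [581. 118.] W [294. 241.]
('finger', 0.026, 0.019) S [582. 125.] W [292. 236.]
griptop S [562.  97.] W [255. 256.]
tcp S [565. 116.] W [251. 249.]
grip S [567. 111.] W [255. 253.]
```

```bash
python3 - <<'E'
from h import *
import pickle,cv2
st,c,s=pickle.load(open("c1.pkl","rb"));p=np.load("fx.npy");S=cam(s);W=cam(c,st);R=st["ee_rot"]
a=s["frame"][100:190,230:310,::-1];a=cv2.resize(a,None,fx=5,fy=5,interpolation=cv2.INTER_CUBIC)
b=c["frame"][170:280,200:400,::-1];b=cv2.resize(b,None,fx=2,fy=2,interpolation=cv2.INTER_CUBIC)
for dy in(-.026,.026):
  for dz in(0,.011):
    P=st["position"]+R@[0,dy,dz]
    for im,C,o,k in((a,S,(230,100),5),(b,W,(200,170),2)):
      q=((proj(C,P)-o)*k).astype(int);cv2.circle(im,tuple(map(int,q)),3,(0,255,255) if dz else(0,255,0),-1)
o=np.zeros((450,800,3),np.uint8);o[:,:400]=a;o[:220,400:]=b;cv2.imwrite("pics/m2.png",o)
E
```

```text
(no output)
```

View pics/m2.png

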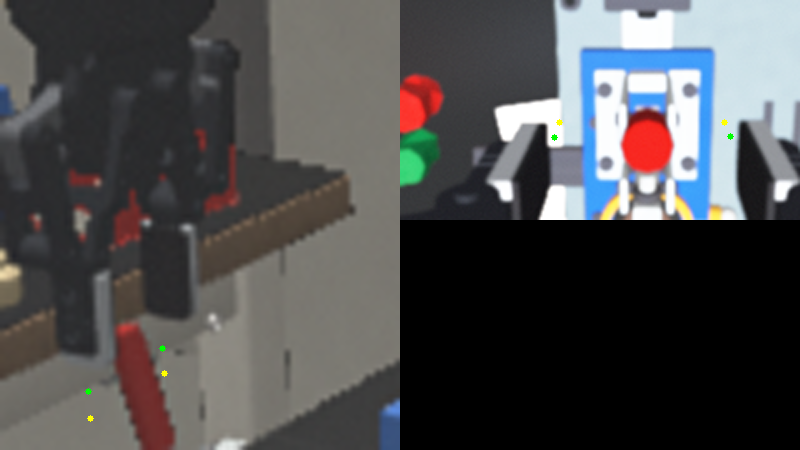

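```bash
python3 - <<'E'
from workcell import arm
from h import *
import cv2,pickle
st=arm.state();print(st["time"],st["position"],st["qd"].round(1),st["width"])
s=arm.capture("scene");c=arm.capture("wrist")
st=arm.state();print(st["time"],st["position"],st["qd"].round(1),st["width"])
pickle.dump((st,c,s),open("c2.pkl","wb"))
p=np.load("fx.npy");S=cam(s);W=cam(c,st);R=st["ee_rot"]
a=s["frame"][100:190,230:310,::-1];a=cv2.resize(a,None,fx=5,fy=5,interpolation=cv2.INTER_CUBIC)
b=c["frame"][170:280,200:400,::-1];b=cv2.resize(b,None,fx=2,fy=2,interpolation=cv2.INTER_CUBIC)
for dy in(-.026,.026):
  for dz in(0,.011):
    P=st["position"]+R@[0,dy,dz]
    for im,C,o,k in((a,S,(230,100),5),(b,W,(200,170),2)):
      q=((proj(C,P)-o)*k).astype(int);cv2.circle(im,tuple(map(int,q)),3,(0,255,255) if dz else(0,255,0),-1)
o=np.zeros((450,800,3),np.uint8);o[:,:400]=a;o[:220,400:]=b;cv2.imwrite("pics/m3.png",o)
E
```

```text
0.9167 [ 0.51630233 -0.00683775  0.13292769] [ 0.  -0.7  2.   0.3 -0.1 -0. ] 0.051673618735928586
1.0167 [ 0.51739488 -0.0070988   0.13437589] [ 0.1 -0.2  0.4 -0.1  0.1 -0. ] 0.05144866104256813
```

View pics/m3.png

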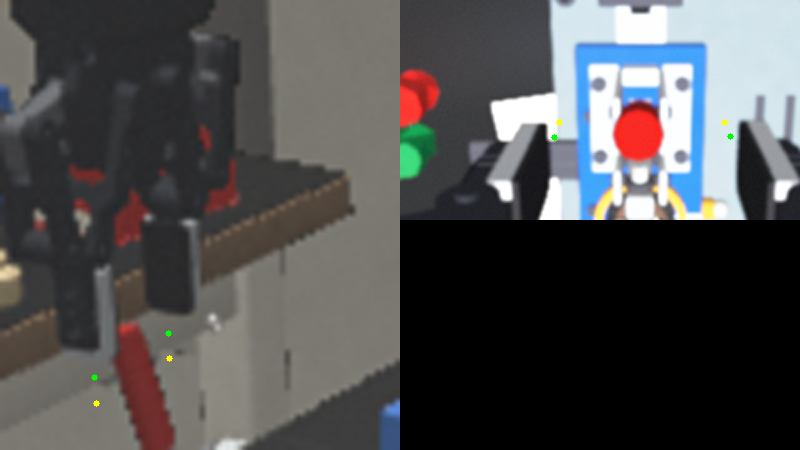

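The arm still had a transient and has now settled at TCP z = 0.134. Both cameras agree that the half-open fingertips, seen at (85,352) and (170,312), stand about 20 mm above where I assumed. So I descend 2 cm more before closing.

Emit:
move_arm:
  targets:
    - {"tx": 0, "ty": -0.1, "tz": 1, "jaw": 0.6}
    - {"tx": 0, "ty": -0.1, "tz": 2, "jaw": 0.6}
    - {"tx": 0, "ty": -0.1, "tz": 2, "jaw": 0.3}
    - {"tx": 0, "ty": -0.1, "tz": 2, "jaw": 0.1}
    - {"tx": 0, "ty": -0.1, "tz": 2, "jaw": 0}
    - {"tx": 0, "ty": -0.1, "tz": 2, "jaw": 0}
    - {"tx": 0, "ty": -0.1, "tz": 2, "jaw": 0}
    - {"tx": 0, "ty": -0.1, "tz": 2, "jaw": 0}
  grip_force: 25

```text
invalid input
```

```bash
cat > look.py <<'E'
from workcell import arm
from h import *
import cv2,pickle,sys
def look(name,r,k):
    st=arm.state();s=arm.capture("scene");p=np.load("fx.npy");S=cam(s)
    pickle.dump((st,s),open(name+".pkl","wb"))
    x0,y0,x1,y1=r;a=cv2.resize(s["frame"][y0:y1,x0:x1,::-1],None,fx=k,fy=k,interpolation=cv2.INTER_CUBIC)
    for dz,col in((0,(0,255,0)),(.019,(0,255,255))):
        q=(proj(S,st["position"]+st["ee_rot"]@[0,0,dz])-[x0,y0])*k;cv2.circle(a,tuple(map(int,q)),3,col,-1)
    cv2.imwrite(f"pics/{name}.png",a)
    print(st["time"],tofix(p,st["position"]).round(4),st["width"],st["force"].round(1),st["qd"].round(1))
E
python3 -c "
from look import *
look('g1',(230,110,310,250),4)"
```

```text
1.0167 [0.0008 0.1372 0.1344] 0.05144866104256813 [0.3 0.8 0.1] [ 0.1 -0.2  0.4 -0.1  0.1 -0. ]
```

View pics/g1.png

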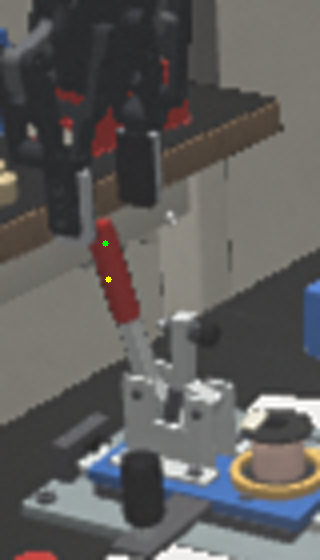

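The move was refused and nothing moved; probably every field is needed. The picture confirms the TCP is on the grip (105,243) while the fingertips reach only its top (about row 220).

Emit:
move_arm:
  targets:
    - {"tx": 0, "ty": -0.1, "tz": 1, "roll": 0, "jaw": 0.6}
    - {"tx": 0, "ty": -0.1, "tz": 2, "roll": 0, "jaw": 0.6}
    - {"tx": 0, "ty": -0.1, "tz": 2, "roll": 0, "jaw": 0.3}
    - {"tx": 0, "ty": -0.1, "tz": 2, "roll": 0, "jaw": 0.1}
    - {"tx": 0, "ty": -0.1, "tz": 2, "roll": 0, "jaw": 0}
    - {"tx": 0, "ty": -0.1, "tz": 2, "roll": 0, "jaw": 0}
    - {"tx": 0, "ty": -0.1, "tz": 2, "roll": 0, "jaw": 0}
    - {"tx": 0, "ty": -0.1, "tz": 2, "roll": 0, "jaw": 0}
  grip_force: 25

```text
time: 1.73
position: [0.5158, -0.0072, 0.1144]
ee_rot: [[-0.103, 0.995, -0.001], [0.995, 0.103, -0.0], [-0.0, -0.001, -1.0]]
force: [-6.2, -0.7, 1.8]
width: 0.014
```

```bash
python3 -c "
from look import *
look('g2',(230,110,310,250),4)"
```

```text
1.7333 [-0.0008  0.1372  0.1144] 0.013979958794385568 [-6.2 -0.7  1.8] [ 0.   0.  -0.1 -0.  -0.1 -0.2]
```

Pinched (width 14 mm) but low on the grip. I'll open, raise 1.5 cm to the intended point, recentre and pinch again.

Emit:
move_arm:
  targets:
    - {"tx": 0, "ty": 0, "tz": 0, "roll": 0, "jaw": 0.35}
    - {"tx": 0, "ty": -0.1, "tz": 0, "roll": 0, "jaw": 0.35}
    - {"tx": 0, "ty": -0.1, "tz": -1.6, "roll": 0, "jaw": 0.35}
    - {"tx": 0, "ty": -0.1, "tz": -1.6, "roll": 0, "jaw": 0.2}
    - {"tx": 0, "ty": -0.1, "tz": -1.6, "roll": 0, "jaw": 0}
    - {"tx": 0, "ty": -0.1, "tz": -1.6, "roll": 0, "jaw": 0}
    - {"tx": 0, "ty": -0.1, "tz": -1.6, "roll": 0, "jaw": 0}
    - {"tx": 0, "ty": -0.1, "tz": -1.6, "roll": 0, "jaw": 0}
  grip_force: 25

```text
time: 2.45
position: [0.5156, -0.0073, 0.131]
ee_rot: [[-0.103, 0.995, 0.002], [0.995, 0.103, -0.0], [-0.001, 0.001, -1.0]]
force: [-0.3, 1.0, 7.2]
width: 0.0129
```

```bash
python3 -c "
from look import *
look('g3',(230,110,310,250),4)
P=tofix(np.load('fx.npy'),arm.state()['position']);
r=.070
for a in np.radians([73,65,57,49,41,33,25,17,9,5,2,-1]):
    y,z=.1165+r*np.cos(a),.064+r*np.sin(a);print(round(np.degrees(a)),'tx',round((y-P[1])*100,2),'tz',round((P[2]-z)*100,2))"
```

```text
2.45 [-0.001   0.1371  0.131 ] 0.012895363477994786 [-0.3  1.   7.2] [ 0.1  0.  -0.   0.  -0.  -0. ]
73 tx -0.02 tz 0.01
65 tx 0.89 tz 0.36
57 tx 1.75 tz 0.83
49 tx 2.53 tz 1.42
41 tx 3.22 tz 2.11
33 tx 3.81 tz 2.89
25 tx 4.28 tz 3.74
17 tx 4.63 tz 4.66
9 tx 4.85 tz 5.61
5 tx 4.91 tz 6.09
2 tx 4.93 tz 6.46
-1 tx 4.94 tz 6.82
```

Emit:
move_arm:
  targets:
    - {"tx": 0.45, "ty": 0, "tz": 0.15, "roll": 0, "jaw": 0}
    - {"tx": 0.9, "ty": 0, "tz": 0.35, "roll": 0, "jaw": 0}
    - {"tx": 1.3, "ty": 0, "tz": 0.6, "roll": 0, "jaw": 0}
    - {"tx": 1.75, "ty": 0, "tz": 0.85, "roll": 0, "jaw": 0}
    - {"tx": 2.15, "ty": 0, "tz": 1.1, "roll": 0, "jaw": 0}
    - {"tx": 2.55, "ty": 0, "tz": 1.4, "roll": 0, "jaw": 0}
    - {"tx": 2.9, "ty": 0, "tz": 1.75, "roll": 0, "jaw": 0}
    - {"tx": 3.2, "ty": 0, "tz": 2.1, "roll": 0, "jaw": 0}

```text
time: 3.17
position: [0.5123, 0.0252, 0.1097]
ee_rot: [[-0.103, 0.995, 0.002], [0.995, 0.103, -0.0], [-0.0, 0.002, -1.0]]
force: [-2.2, 1.4, 3.5]
width: 0.0129
```

```bash
python3 -c "
from look import *
look('g4',(210,110,330,260),4)
P=tofix(np.load('fx.npy'),arm.state()['position']);
r=.070
for a in np.radians([41,33,25,17,9,5,2,-1]):
    y,z=.1165+r*np.cos(a),.064+r*np.sin(a);print(round(np.degrees(a)),'tx',round((y-P[1])*100,2),'tz',round((P[2]-z)*100,2))"
```

```text
3.1667 [-0.0009  0.1698  0.1097] 0.012885259834287751 [-2.2  1.4  3.5] [ 3.9  0.6 -3.9 -4.5 -0.1  3.8]
41 tx -0.09 tz -0.1
33 tx 0.5 tz 0.68
25 tx 0.97 tz 1.54
17 tx 1.32 tz 2.45
9 tx 1.54 tz 3.4
5 tx 1.6 tz 3.89
2 tx 1.62 tz 4.25
-1 tx 1.63 tz 4.62
```

View pics/g4.png

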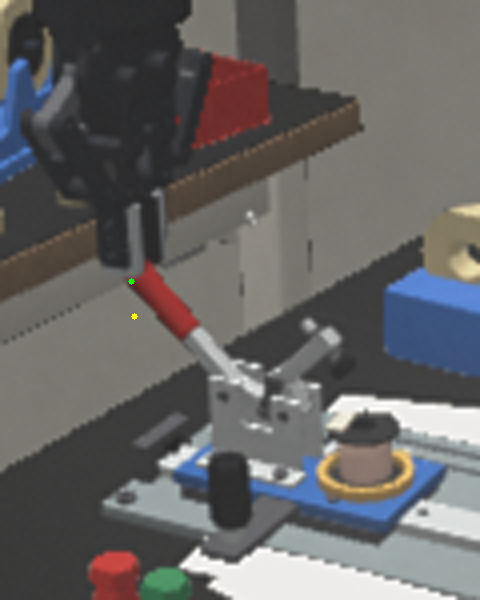

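At 41° the handle is moving well, but the fingertips (135,268) hold only the very end of the grip. They really end near TCP height, so I regrasp about 1.6 cm lower.

Emit:
move_arm:
  targets:
    - {"tx": 0, "ty": 0, "tz": 0, "roll": 0, "jaw": 0.35}
    - {"tx": 0, "ty": 0, "tz": 0, "roll": 0, "jaw": 0.35}
    - {"tx": -0.5, "ty": 0, "tz": 0.8, "roll": 0, "jaw": 0.35}
    - {"tx": -0.5, "ty": 0, "tz": 1.6, "roll": 0, "jaw": 0.35}
    - {"tx": -0.5, "ty": 0, "tz": 1.6, "roll": 0, "jaw": 0}
    - {"tx": -0.5, "ty": 0, "tz": 1.6, "roll": 0, "jaw": 0}
    - {"tx": -0.5, "ty": 0, "tz": 1.6, "roll": 0, "jaw": 0}
    - {"tx": -0.5, "ty": 0, "tz": 1.6, "roll": 0, "jaw": 0}
  grip_force: 25

```text
time: 3.88
position: [0.5125, 0.0206, 0.0924]
ee_rot: [[-0.103, 0.995, 0.001], [0.995, 0.103, 0.001], [0.001, 0.001, -1.0]]
force: [4.7, -0.7, -7.6]
width: 0.0141
```

```bash
python3 -c "
from look import *
look('g5',(210,110,330,260),4)
P=tofix(np.load('fx.npy'),arm.state()['position']);
r=.067;a0=np.radians(41)
for d in [41,37,33,29,25,21,17,13,9,5,2,-1]:
    a=np.radians(d);print(d,'tx',round(r*(np.cos(a)-np.cos(a0))*100,2),'tz',round(-r*(np.sin(a)-np.sin(a0))*100,2))"
```

```text
3.8833 [-0.0012  0.1652  0.0924] 0.014098400368250448 [ 4.7 -0.7 -7.6] [ 0.  -0.1  0.1  0.3 -0.  -0. ]
41 tx 0.0 tz -0.0
37 tx 0.29 tz 0.36
33 tx 0.56 tz 0.75
29 tx 0.8 tz 1.15
25 tx 1.02 tz 1.56
21 tx 1.2 tz 1.99
17 tx 1.35 tz 2.44
13 tx 1.47 tz 2.89
9 tx 1.56 tz 3.35
5 tx 1.62 tz 3.81
2 tx 1.64 tz 4.16
-1 tx 1.64 tz 4.51
```

Emit:
move_arm:
  targets:
    - {"tx": 0.3, "ty": 0, "tz": 0.35, "roll": 0, "jaw": 0}
    - {"tx": 0.55, "ty": 0, "tz": 0.75, "roll": 0, "jaw": 0}
    - {"tx": 0.8, "ty": 0, "tz": 1.15, "roll": 0, "jaw": 0}
    - {"tx": 1.0, "ty": 0, "tz": 1.55, "roll": 0, "jaw": 0}
    - {"tx": 1.2, "ty": 0, "tz": 2.0, "roll": 0, "jaw": 0}
    - {"tx": 1.35, "ty": 0, "tz": 2.45, "roll": 0, "jaw": 0}
    - {"tx": 1.45, "ty": 0, "tz": 2.9, "roll": 0, "jaw": 0}
    - {"tx": 1.55, "ty": 0, "tz": 3.35, "roll": 0, "jaw": 0}

```text
time: 4.6
position: [0.5111, 0.0363, 0.0592]
ee_rot: [[-0.104, 0.995, 0.001], [0.995, 0.104, 0.0], [0.0, 0.001, -1.0]]
force: [-0.3, 1.1, 5.3]
width: 0.0137
```

Emit:
move_arm:
  targets:
    - {"tx": 0.0, "ty": 0, "tz": 0.25, "roll": 0, "jaw": 0}
    - {"tx": 0.05, "ty": 0, "tz": 0.5, "roll": 0, "jaw": 0}
    - {"tx": 0.05, "ty": 0, "tz": 0.8, "roll": 0, "jaw": 0}
    - {"tx": 0.05, "ty": 0, "tz": 1.1, "roll": 0, "jaw": 0}
    - {"tx": 0.05, "ty": 0, "tz": 1.3, "roll": 0, "jaw": 0}
    - {"tx": 0.05, "ty": 0, "tz": 1.4, "roll": 0, "jaw": 0}
    - {"tx": 0.05, "ty": 0, "tz": 1.4, "roll": 0, "jaw": 0}

```text
time: 5.18
position: [0.511, 0.0368, 0.0447]
ee_rot: [[-0.104, 0.995, 0.001], [0.995, 0.104, 0.001], [0.0, 0.001, -1.0]]
force: [0.1, 1.8, 0.6]
width: 0.0138
```

```bash
python3 -c "
from look import *
look('g6',(210,110,330,260),4)"
```

```text
5.1833 [-0.001   0.1814  0.0447] 0.01384616898528989 [0.1 1.8 0.6] [ 0.  -0.1  0.2  0.3 -0.1 -0. ]
```

Emit:
move_arm:
  targets:
    - {"tx": 0, "ty": 0, "tz": 0.2, "roll": 0, "jaw": 0}
    - {"tx": 0, "ty": 0, "tz": 0.4, "roll": 0, "jaw": 0}
    - {"tx": 0, "ty": 0, "tz": 0.5, "roll": 0, "jaw": 0}
    - {"tx": 0, "ty": 0, "tz": 0.5, "roll": 0, "jaw": 0}

```text
time: 5.57
position: [0.5113, 0.0365, 0.0411]
ee_rot: [[-0.104, 0.995, 0.002], [0.995, 0.104, -0.0], [-0.0, 0.002, -1.0]]
force: [-6.4, 0.8, 15.1]
width: 0.0139
```

```bash
python3 -c "
from look import *
look('g7',(210,130,330,280),4)"
```

```text
5.5667 [-0.0008  0.1812  0.0411] 0.013941628609250589 [-6.4  0.8 15.1] [ 0.  -0.1  0.1  0.  -0.1 -0.1]
```

View pics/g7.png

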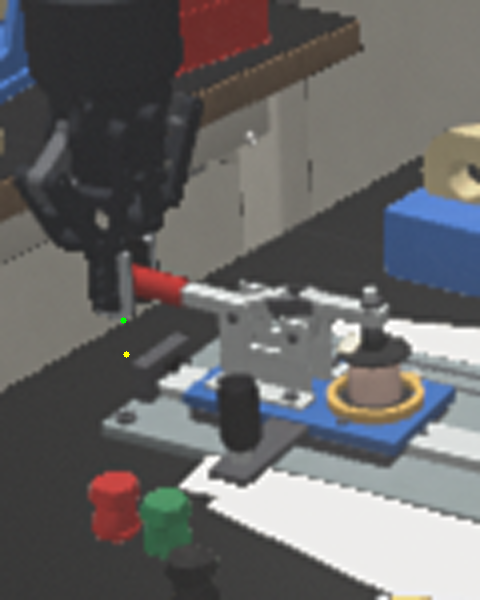

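The pad is on the coil at (372,340), the handle looks level and the arm meets 15 N at the stop. I'll check the handle angle against the projection and plan the knob approach.

```bash
python3 - <<'E'
from h import *
import pickle
st,s=pickle.load(open("g7.pkl","rb"));p=np.load("fx.npy");S=cam(s)
for d in(2,6,9,15):
  a=np.radians(d);print(d,[((proj(S,fix(p,(0,.1165+r*np.cos(a),.064+r*np.sin(a))))-[210,130])*4).round() for r in(.034,.056)])
f=s["frame"][130:280,210:330].astype(int);m=(f[...,0]>100)&(f[...,1]<60);v,u=np.nonzero(m[60:80,30:50])
c=np.polyfit(u+30,v+60,1);print("slope",c[0],"row at col46",np.polyval(c,46)*4, "n",len(u))
for d in(2,6,9,15):
  a=np.radians(d);q=[proj(S,fix(p,(0,.1165+r*np.cos(a),.064+r*np.sin(a)))) for r in(.034,.056)];print(d,(q[1]-q[0])[1]/(q[1]-q[0])[0])
E
```

```text
2 [array([171., 289.]), array([135., 279.])]
6 [array([171., 284.]), array([135., 272.])]
9 [array([171., 281.]), array([135., 267.])]
15 [array([172., 275.]), array([136., 257.])]
slope 0.48814322978420605 row at col46 300.1493953047189 n 38
2 0.2522269679555287
6 0.3255747625137585
9 0.38082408647438737
15 0.49328053221129464
```

The handle fits its locked 2° (slope about 0.27, ends at (137,279) and (185,292)), and the carriage crept about 6 mm from the stop. I release and rise.

Emit:
move_arm:
  targets:
    - {"tx": 0, "ty": 0, "tz": 0, "roll": 0, "jaw": 0.4}
    - {"tx": 0, "ty": 0, "tz": 0, "roll": 0, "jaw": 0.4}
    - {"tx": 0, "ty": 0, "tz": -1, "roll": 0, "jaw": 0.4}
    - {"tx": 0, "ty": 0, "tz": -4, "roll": 0, "jaw": 0.4}
    - {"tx": 0, "ty": 0, "tz": -8, "roll": 0, "jaw": 0.4}
    - {"tx": -2, "ty": -2, "tz": -12, "roll": 0, "jaw": 0.5}
    - {"tx": -5, "ty": -4, "tz": -15, "roll": 0, "jaw": 0.5}
    - {"tx": -8, "ty": -5, "tz": -16, "roll": 0, "jaw": 0.5}

```text
time: 6.28
position: [0.4701, -0.0455, 0.204]
ee_rot: [[-0.107, 0.994, 0.005], [0.994, 0.107, -0.001], [-0.002, 0.005, -1.0]]
force: [0.8, -1.2, -0.5]
width: 0.0427
```

```bash
python3 - <<'E'
from workcell import arm
from h import *
import cv2,pickle,time
for i in range(5):arm.capture("side")
st=arm.state();c=arm.capture("wrist");s=arm.capture("scene");pickle.dump((st,c,s),open("c3.pkl","wb"))
p=np.load("fx.npy");print(st["time"],st["position"],tofix(p,st["position"]),st["joints"].round(1),st["qd"].round(1))
a=cv2.resize(c["frame"][90:290,130:430,::-1],(800,533),interpolation=cv2.INTER_CUBIC)
b=cv2.resize(s["frame"][190:270,230:410,::-1],(450,200),interpolation=cv2.INTER_CUBIC)
b2=s["frame"][185:270,235:420,::-1]
o=np.zeros((600,800,3),np.uint8);o[:240,:360]=cv2.resize(c["frame"][90:290,130:430,::-1],(360,240),interpolation=cv2.INTER_CUBIC)
o=np.vstack([cv2.resize(c["frame"][90:290,110:510,::-1],(560,280),interpolation=cv2.INTER_CUBIC),cv2.resize(b2,(560,257),interpolation=cv2.INTER_CUBIC)])
z=s["frame"][205:245,335:395,::-1];z=cv2.resize(z,(240,160),interpolation=cv2.INTER_CUBIC)
w=c["frame"][190:290,290:390,::-1];w=cv2.resize(w,(240,240),interpolation=cv2.INTER_CUBIC)
r=np.zeros((o.shape[0],240,3),np.uint8);r[:160]=z;r[170:410]=w
cv2.imwrite("pics/f1.png",np.hstack([o,r]))
E
```

```text
6.5333 [ 0.47019987 -0.04573166  0.19980089] [-0.05009656  0.10359796  0.19980089] [-21.5 -16.9 -18.4  88.4   0.   62.6] [ 1.6  0.9 -0.7 -0.2 -0.   0.1]
```

View pics/f1.png

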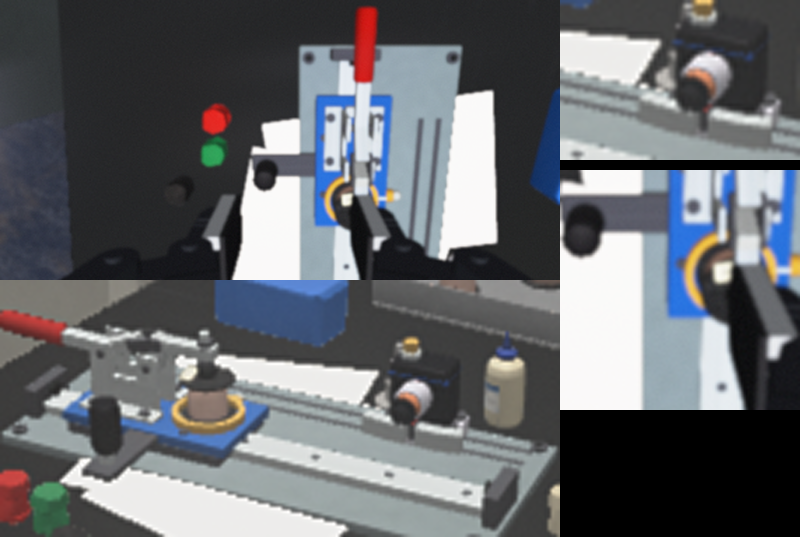

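The clamp stays locked with the grip released: pad on coil (205,345 lower left), red index line at about (411,430), knob top at (264,176) in the wrist part. I compute knob, nest and groove positions.

```bash
python3 - <<'E'
from h import *
import pickle
st,c,s=pickle.load(open("c3.pkl","rb"));p=np.load("fx.npy");S=cam(s);W=cam(c,st)
f=s["frame"].astype(int);r=(f[...,0]-np.maximum(f[...,1],f[...,2]))[224:242,360:382]
i=np.argwhere(r>12);print([(y+224,x+360,r[y,x]) for y,x in i])
for n,C,o,z in[("knob W",W,(297.7,218.5),.068),("knob S",S,(269,225.3),.068),("nest S",S,(303.7,228.3),.034),("barrel W",W,(110+390/1.4,90+196/1.4),.0205)]:
    print(n,(tofix(p,onz(C,o,z))*1e3).round(1))
for y in(-.08,-.085,-.09,-.095):print(y,proj(S,fix(p,(.0447,y,.0205))),proj(S,fix(p,(.0447,y,.028))))
P=onz(W,(297.7,218.5),.068)
d=st["ee_rot"].T@(np.array(fix(p,(-.074,tofix(p,P)[1],.1)))-st["position"]);print("tool shift to above knob z=.1",d*100)
E
```

```text
[(np.int64(224), np.int64(367), np.int64(22)), (np.int64(224), np.int64(368), np.int64(24)), (np.int64(224), np.int64(369), np.int64(39)), (np.int64(224), np.int64(370), np.int64(64)), (np.int64(224), np.int64(371), np.int64(77)), (np.int64(224), np.int64(372), np.int64(62)), (np.int64(225), np.int64(370), np.int64(26)), (np.int64(225), np.int64(371), np.int64(54)), (np.int64(225), np.int64(372), np.int64(62)), (np.int64(225), np.int64(373), np.int64(27)), (np.int64(226), np.int64(371), np.int64(22)), (np.int64(226), np.int64(372), np.int64(51)), (np.int64(226), np.int64(373), np.int64(38)), (np.int64(227), np.int64(372), np.int64(28)), (np.int64(227), np.int64(373), np.int64(33)), (np.int64(228), np.int64(372), np.int64(18)), (np.int64(228), np.int64(373), np.int64(23)), (np.int64(231), np.int64(371), np.int64(14)), (np.int64(231), np.int64(372), np.int64(30)), (np.int64(232), np.int64(371), np.int64(47))]
knob W [-75.3  68.8  68. ]
knob S [-76.8  63.5  68. ]
nest S [-3.2 32.9 34. ]
barrel W [36.7 35.9 20.5]
-0.08 [367.12776205 235.86757951] [367.21778086 232.4277962 ]
-0.085 [369.54020802 236.40551369] [369.63767815 232.96006864]
-0.09 [371.96285741 236.94572306] [372.06784126 233.49459911]
-0.095 [374.39577512 237.48822209] [374.50833565 234.03140202]
tool shift to above knob z=.1 [-3.47909619 -2.40515903  9.97598232]
```

The carriage has crept about 9 mm; the nest is at fixture y≈33 and the groove at about -88, so roughly 121 mm of travel remains. Now to the knob.

Emit:
move_arm:
  targets:
    - {"tx": -1.8, "ty": -1.2, "tz": 1, "roll": 0, "jaw": 0.5}
    - {"tx": -3.65, "ty": -2.4, "tz": 3, "roll": 0, "jaw": 0.5}
    - {"tx": -3.65, "ty": -2.4, "tz": 6, "roll": 0, "jaw": 0.5}
    - {"tx": -3.65, "ty": -2.4, "tz": 9, "roll": 0, "jaw": 0.5}
    - {"tx": -3.65, "ty": -2.4, "tz": 11, "roll": 0, "jaw": 0.5}
    - {"tx": -3.65, "ty": -2.4, "tz": 12, "roll": 0, "jaw": 0.5}
    - {"tx": -3.65, "ty": -2.4, "tz": 12, "roll": 0, "jaw": 0.5}
    - {"tx": -3.65, "ty": -2.4, "tz": 12, "roll": 0, "jaw": 0.5}

```text
time: 7.3
position: [0.4499, -0.0828, 0.0791]
ee_rot: [[-0.106, 0.994, -0.001], [0.994, 0.106, 0.001], [0.001, -0.0, -1.0]]
force: [0.0, 0.0, 2.0]
width: 0.0431
```

```bash
python3 -c "
from workcell import arm
from h import *
import pickle,cv2
p=np.load('fx.npy');st=arm.state();print(st['time'],tofix(p,st['position']).round(4),st['force'].round(1),st['qd'].round(1))
c=arm.capture('wrist');W=cam(c,st)
f=cv2.cvtColor(c['frame'],cv2.COLOR_RGB2GRAY)
print('exp knob top',[proj(W,fix(p,(-.074,y,.068))).round(1) for y in(.060,.066,.072)], [proj(W,fix(p,(-.074+d,.066,.068))).round(1) for d in(-.01,.01)])
q=proj(W,fix(p,(-.074,.066,.068))).astype(int)
for v in range(q[1]-60,q[1]+62,6):print(v,f[v,q[0]-44:q[0]+46:4])
"
```

```text
7.3 [-0.0741  0.0688  0.0791] [0. 0. 2.] [-0.3 -0.9  1.9  0.3 -0.  -0. ]
exp knob top [array([321.3, 244.1]), array([321.3, 235.4]), array([321.3, 226.5])] [array([305.5, 235.4]), array([337.1, 235.4])]
175 [ 39  40  38  40  43  41  41  41  42  79 245 245 245 245 245 245 245 245
 245 243 155 160 155]
181 [ 39  41  41  42  40  41  42  42  40  47 244 245 245 245 245 245 245 245
 245 243 152 156 157]
187 [ 41  39  42  42  43  40  41  43  42  40 238 245 245 245 245 245 245 245
 245 244 154 158 157]
193 [ 39  40  40  41  43  42  87 242 231 185 198 245 245 245 245 245 245 245
 245 224 157 158 158]
199 [ 40  40  40  41  41  41 174  89  70  69  70 122 133 133 133 132 133 135
 134 110  80  78  79]
205 [ 39  39  39  40  38  38 235  78  82  83  76  68  77  86  83  84  81  85
  84  85  84  84  85]
211 [ 37  37  39  38  41  70 243  79  60  20  18  19  18  25  82  85  83  83
  85  85  83  81  83]
217 [ 38  37  37  38  38 169 244  77  18  18  17  19  18  16  45  84  84  84
  84  84  84  83  82]
223 [ 37  37  37  36  36 238 245  90  16  27  46  50  37  18  30  88  87  85
  88  84  87  84  83]
229 [ 
[... 481 characters left out ...]
25  11]
259 [ 11  12  34 191 245 244 244 245 245 245 245 245 245 245 245 245 245 245
 245 141 157  24  15]
265 [ 14  11  34 241 245 245 245 244 244 245 245 245 245 245 245 244 245 245
 245 144 159  41  12]
271 [ 12  25  73 245 244 245 245 244 244 245 244 245 245 245 244 245 245 245
 245 151 153 116  15]
277 [ 12  33 170 245 245 245 244 245 245 244 245 245 245 244 245 245 244 244
 243 149 153 150  18]
283 [ 18  33 237 244 244 245 244 245 244 245 245 244 245 245 245 244 245 244
 242 151 154 155  78]
289 [ 30  45 245 244 244 244 244 244 245 244 244 244 245 245 244 244 245 244
 243 153 157 156 144]
295 [ 35 125 244 244 244 244 244 245 244 244 244 244 245 244 245 244 244 245
 242 153 155 155 155]
```

The knob top is centred at about (321,231), so the TCP is right above it (y≈0.069). I descend and grip.

Emit:
move_arm:
  targets:
    - {"tx": 0, "ty": 0, "tz": 1.2, "roll": 0, "jaw": 0.5}
    - {"tx": 0, "ty": 0, "tz": 2.4, "roll": 0, "jaw": 0.5}
    - {"tx": 0, "ty": 0, "tz": 3.4, "roll": 0, "jaw": 0.5}
    - {"tx": 0, "ty": 0, "tz": 3.4, "roll": 0, "jaw": 0.3}
    - {"tx": 0, "ty": 0, "tz": 3.4, "roll": 0, "jaw": 0.1}
    - {"tx": 0, "ty": 0, "tz": 3.4, "roll": 0, "jaw": 0}
    - {"tx": 0, "ty": 0, "tz": 3.4, "roll": 0, "jaw": 0}
    - {"tx": 0, "ty": 0, "tz": 3.4, "roll": 0, "jaw": 0}
  grip_force: 45

```text
time: 8.02
position: [0.4493, -0.083, 0.0453]
ee_rot: [[-0.105, 0.994, -0.002], [0.994, 0.105, 0.001], [0.001, -0.002, -1.0]]
force: [-6.1, -0.7, -4.7]
width: 0.0177
```

```bash
python3 -c "
from look import *
look('k1',(210,110,330,260),4)"
```

```text
8.0167 [-0.0748  0.0687  0.0453] 0.017700379644114646 [-6.1 -0.7 -4.7] [-0.  -0.1  0.1 -0.   0.1 -0.1]
```

Emit:
move_arm:
  targets:
    - {"tx": -0.5, "ty": 0, "tz": 0, "roll": 0, "jaw": 0}
    - {"tx": -1.3, "ty": 0, "tz": 0, "roll": 0, "jaw": 0}
    - {"tx": -2.3, "ty": 0, "tz": 0, "roll": 0, "jaw": 0}
    - {"tx": -3.3, "ty": 0, "tz": 0, "roll": 0, "jaw": 0}
    - {"tx": -4.3, "ty": 0, "tz": 0, "roll": 0, "jaw": 0}
    - {"tx": -5.3, "ty": 0, "tz": 0, "roll": 0, "jaw": 0}
    - {"tx": -6.0, "ty": 0, "tz": 0, "roll": 0, "jaw": 0}
    - {"tx": -6.0, "ty": 0, "tz": 0, "roll": 0, "jaw": 0}

```text
time: 8.73
position: [0.4556, -0.1449, 0.0453]
ee_rot: [[-0.103, 0.995, -0.002], [0.995, 0.103, -0.001], [-0.0, -0.002, -1.0]]
force: [-2.7, -1.6, -1.9]
width: 0.0173
```

```bash
cat > track.py <<'E'
from look import *
# where does the nest/blue carriage stand: match the start picture's carriage patch along the rail in the scene view
st=arm.state();s=arm.capture("scene");p=np.load("fx.npy");S=cam(s);f=s["frame"].astype(int)
print(st["time"],tofix(p,st["position"]).round(4),st["width"],st["force"].round(1))
# blue top edge (-y end), scanned along fixture x=-.027, z=.028
for x in(-.028,.028):
    ys=np.arange(.06,-.16,-.0005);v=[]
    for y in ys:
        u=proj(S,fix(p,(x,y,.028)));v.append(cv2.getRectSubPix(s["frame"],(1,1),tuple(map(float,u)))[0,0].astype(int))
    v=np.array(v);b=v[:,2]-v[:,0]>50
    i=np.nonzero(b)[0];print("x",x,"blue -y end",ys[i.max()] if len(i) else None,"first",ys[i.min()] if len(i) else None)
E
python3 track.py
python3 - <<'E'
from h import *
import pickle,cv2
p=np.load("fx.npy")
for n,s in(("c0",pickle.load(open("c0.pkl","rb"))["scene"]),("c3",pickle.load(open("c3.pkl","rb"))[2])):
  S=cam(s)
  for x in(-.028,.028):
    ys=np.arange(.06,-.16,-.0005);v=np.array([cv2.getRectSubPix(s["frame"],(1,1),tuple(map(float,proj(S,fix(p,(x,y,.028))))))[0,0].astype(int) for y in ys]);i=np.nonzero(v[:,2]-v[:,0]>50)[0];print(n,x,ys[i.max()])
E
```

```text
8.7333 [-0.0748  0.0065  0.0453] 0.017251999647077874 [-2.7 -1.6 -1.9]
x -0.028 blue -y end -0.056500000000000106 first 0.06
x 0.028 blue -y end -0.055000000000000104 first -0.04000000000000009
c0 -0.028 0.014999999999999958
c0 0.028 0.01649999999999996
c3 -0.028 0.005499999999999949
c3 0.028 0.007499999999999951
```

The carriage follows (edge now at -0.056, about 60 mm to go). I continue, then feel for the ramp in small steps.

Emit:
move_arm:
  targets:
    - {"tx": -0.5, "ty": 0, "tz": 0, "roll": 0, "jaw": 0}
    - {"tx": -1.0, "ty": 0, "tz": 0, "roll": 0, "jaw": 0}
    - {"tx": -1.5, "ty": 0, "tz": 0, "roll": 0, "jaw": 0}
    - {"tx": -2.0, "ty": 0, "tz": 0, "roll": 0, "jaw": 0}
    - {"tx": -2.3, "ty": 0, "tz": 0, "roll": 0, "jaw": 0}

```text
time: 9.2
position: [0.458, -0.1677, 0.0453]
ee_rot: [[-0.104, 0.995, -0.002], [0.995, 0.104, -0.0], [-0.0, -0.002, -1.0]]
force: [-3.8, -0.3, -2.2]
width: 0.0175
```

Emit:
move_arm:
  targets:
    - {"tx": -0.3, "ty": 0, "tz": 0, "roll": 0, "jaw": 0}
    - {"tx": -0.6, "ty": 0, "tz": 0, "roll": 0, "jaw": 0}
    - {"tx": -0.9, "ty": 0, "tz": 0, "roll": 0, "jaw": 0}

```text
time: 9.45
position: [0.4589, -0.1764, 0.0453]
ee_rot: [[-0.104, 0.995, -0.002], [0.995, 0.104, 0.001], [0.001, -0.002, -1.0]]
force: [-5.3, 6.0, 1.0]
width: 0.0178
```

Emit:
move_arm:
  targets:
    - {"tx": -0.3, "ty": 0, "tz": 0, "roll": 0, "jaw": 0}
    - {"tx": -0.6, "ty": 0, "tz": 0, "roll": 0, "jaw": 0}
    - {"tx": -0.9, "ty": 0, "tz": 0, "roll": 0, "jaw": 0}

```text
time: 9.7
position: [0.4597, -0.1843, 0.0452]
ee_rot: [[-0.105, 0.995, -0.002], [0.995, 0.105, 0.003], [0.004, -0.002, -1.0]]
force: [-4.8, 9.0, 3.3]
width: 0.0178
```

```bash
python3 track.py
```

```text
9.7 [-0.0748 -0.0331  0.0452] 0.017767919853516334 [-4.8  9.   3.3]
x -0.028 blue -y end -0.09550000000000014 first 0.024999999999999967
x 0.028 blue -y end -0.09400000000000014 first -0.03550000000000009
```

The ramp is felt (y force 6 to 9 N). I continue in small steps.

Emit:
move_arm:
  targets:
    - {"tx": -0.2, "ty": 0, "tz": 0, "roll": 0, "jaw": 0}
    - {"tx": -0.4, "ty": 0, "tz": 0, "roll": 0, "jaw": 0}
    - {"tx": -0.6, "ty": 0, "tz": 0, "roll": 0, "jaw": 0}

```text
time: 10.0
position: [0.4603, -0.1905, 0.0453]
ee_rot: [[-0.105, 0.994, -0.002], [0.994, 0.105, 0.004], [0.004, -0.002, -1.0]]
force: [-5.0, 5.5, 1.9]
width: 0.0173
```

Emit:
move_arm:
  targets:
    - {"tx": -0.15, "ty": 0, "tz": 0, "roll": 0, "jaw": 0}
    - {"tx": -0.3, "ty": 0, "tz": 0, "roll": 0, "jaw": 0}
    - {"tx": -0.45, "ty": 0, "tz": 0, "roll": 0, "jaw": 0}

```text
time: 10.25
position: [0.4608, -0.1943, 0.0453]
ee_rot: [[-0.105, 0.994, -0.002], [0.994, 0.105, 0.005], [0.006, -0.002, -1.0]]
force: [-4.6, 6.1, 1.2]
width: 0.0172
```

Emit:
move_arm:
  targets:
    - {"tx": -0.15, "ty": 0, "tz": 0, "roll": 0, "jaw": 0}
    - {"tx": -0.3, "ty": 0, "tz": 0, "roll": 0, "jaw": 0}

```text
time: 10.42
position: [0.461, -0.1966, 0.0453]
ee_rot: [[-0.106, 0.994, -0.003], [0.994, 0.106, 0.007], [0.007, -0.002, -1.0]]
force: [-4.8, 6.4, 2.4]
width: 0.0168
```

Emit:
move_arm:
  targets:
    - {"tx": -0.15, "ty": 0, "tz": 0, "roll": 0, "jaw": 0}
    - {"tx": -0.2, "ty": 0, "tz": 0, "roll": 0, "jaw": 0}

```text
time: 10.58
position: [0.4612, -0.1983, 0.0453]
ee_rot: [[-0.106, 0.994, -0.003], [0.994, 0.106, 0.008], [0.008, -0.002, -1.0]]
force: [-4.5, 4.7, 0.9]
width: 0.0173
```

```bash
python3 track.py
```

```text
10.5833 [-0.0748 -0.0472  0.0453] 0.01730022645767969 [-4.5  4.7  0.9]
x -0.028 blue -y end -0.11000000000000015 first 0.010499999999999954
x 0.028 blue -y end -0.10850000000000015 first -0.0515000000000001
```

Emit:
move_arm:
  targets:
    - {"tx": -0.12, "ty": 0, "tz": 0, "roll": 0, "jaw": 0}
    - {"tx": -0.2, "ty": 0, "tz": 0, "roll": 0, "jaw": 0}

```text
time: 10.8
position: [0.4614, -0.2003, 0.0453]
ee_rot: [[-0.106, 0.994, -0.003], [0.994, 0.106, 0.008], [0.008, -0.002, -1.0]]
force: [-3.9, 1.9, -0.8]
width: 0.0175
```

Emit:
move_arm:
  targets:
    - {"tx": -0.12, "ty": 0, "tz": 0, "roll": 0, "jaw": 0}
    - {"tx": -0.2, "ty": 0, "tz": 0, "roll": 0, "jaw": 0}

```text
time: 10.97
position: [0.4616, -0.2026, 0.0453]
ee_rot: [[-0.106, 0.994, -0.003], [0.994, 0.106, 0.008], [0.008, -0.002, -1.0]]
force: [-4.5, 1.0, -0.8]
width: 0.0173
```

Emit:
move_arm:
  targets:
    - {"tx": -0.12, "ty": 0, "tz": 0, "roll": 0, "jaw": 0}
    - {"tx": -0.2, "ty": 0, "tz": 0, "roll": 0, "jaw": 0}

```text
time: 11.13
position: [0.4618, -0.2043, 0.0453]
ee_rot: [[-0.106, 0.994, -0.003], [0.994, 0.106, 0.009], [0.009, -0.002, -1.0]]
force: [-4.1, 5.7, 0.3]
width: 0.0173
```

```bash
python3 track.py
```

```text
11.1333 [-0.0748 -0.0532  0.0453] 0.017333649117641573 [-4.1  5.7  0.3]
x -0.028 blue -y end -0.11550000000000016 first 0.0044999999999999485
x 0.028 blue -y end -0.11450000000000016 first -0.05750000000000011
```

The force dipped and rises again, and the image says we are at the groove. I let go briefly so the spring can centre, and watch the carriage.

Emit:
move_arm:
  targets:
    - {"tx": 0, "ty": 0, "tz": 0, "roll": 0, "jaw": 0.3}
    - {"tx": 0, "ty": 0, "tz": 0, "roll": 0, "jaw": 0.3}
    - {"tx": 0, "ty": 0, "tz": 0, "roll": 0, "jaw": 0.3}
    - {"tx": 0, "ty": 0, "tz": 0, "roll": 0, "jaw": 0.3}

```text
time: 11.52
position: [0.4624, -0.2048, 0.0458]
ee_rot: [[-0.106, 0.994, -0.001], [0.994, 0.106, 0.008], [0.008, -0.001, -1.0]]
force: [0.4, -0.9, -0.2]
width: 0.0256
```

```bash
cat > shift.py <<'E'
from look import *
# fine carriage shift (mm along -y) between two scene frames, by ECC on a rectified coil/clamp side patch (x=0 plane at z .035-.07)
import sys
def rect(s):
    S=cam(s);p=np.load("fx.npy");ys=np.arange(-.115,.02,.0005);xs=np.arange(-.032,-.012,.0005)
    m=np.array([[proj(S,fix(p,(x,y,.028))) for y in ys] for x in xs],np.float32)
    return cv2.remap(s["frame"],m[...,0],m[...,1],cv2.INTER_CUBIC).astype(np.float32)
def edge(s):  # sub-mm -y end of blue top
    r=rect_edge(s);return r
def prof(s,c=-.115):
    S=cam(s);p=np.load("fx.npy");ys=np.arange(c-.02,c+.02,.0002);xs=np.arange(-.029,-.012,.001)
    m=np.array([[proj(S,fix(p,(x,y,.028))) for y in ys] for x in xs],np.float32)
    q=cv2.remap(s["frame"],m[...,0],m[...,1],cv2.INTER_LINEAR).astype(float);b=(q[...,2]-q[...,0]).mean(0)
    h=(b.max()+b.min())/2;i=np.nonzero(b<h)[0].max();return ys[i]+.0002*(h-b[i])/(b[i+1]-b[i])
if __name__=="__main__":
    e=[]
    for _ in range(3):
        st=arm.state();s=arm.capture("scene");e.append(prof(s))
    pickle.dump((st,s),open(sys.argv[1],"wb"));p=np.load("fx.npy")
    print(st["time"],"edge mm",np.round(np.array(e)*1e3,2),"tcp",(tofix(p,st["position"])*1e3).round(1),st["width"],st["force"].round(1))
E
python3 shift.py e1.pkl
```

```text
Traceback (most recent call last):
  File "shift.py", line 18, in <module>
    st=arm.state();s=arm.capture("scene");e.append(prof(s))
                                                   ~~~~^^^
  File "shift.py", line 14, in prof
    h=(b.max()+b.min())/2;i=np.nonzero(b<h)[0].max();return ys[i]+.0002*(h-b[i])/(b[i+1]-b[i])
                                                                                  ~^^^^^
IndexError: index 201 is out of bounds for axis 0 with size 201
```

```bash
sed -i 's/c-.02,c+.02,/c-.015,c+.008,/; s/i=np.nonzero(b<h)\[0\].max()/i=np.nonzero(b>h)[0].min()-1/; /^def rect/,/^def prof/{/^def prof/!d}' shift.py; python3 shift.py e1.pkl; python3 track.py
```

```text
11.6667 edge mm [-115.23 -115.24 -115.24] tcp [-74.6 -53.4  45.5] 0.02531864232081902 [-0.   0.5  0.3]
11.7167 [-0.0746 -0.0534  0.0455] 0.02541525564581826 [-0.3 -0.6 -0. ]
x -0.028 blue -y end -0.11550000000000016 first 0.004999999999999949
x 0.028 blue -y end -0.11400000000000016 first -0.056500000000000106
```

The carriage stayed put when freed, either seated or on the flat. I regrip and test with small pushes.

Emit:
move_arm:
  targets:
    - {"tx": 0, "ty": 0, "tz": 0, "roll": 0, "jaw": 0}
    - {"tx": 0, "ty": 0, "tz": 0, "roll": 0, "jaw": 0}
    - {"tx": 0, "ty": 0, "tz": 0, "roll": 0, "jaw": 0}
    - {"tx": 0, "ty": 0, "tz": 0, "roll": 0, "jaw": 0}
    - {"tx": 0, "ty": 0, "tz": 0, "roll": 0, "jaw": 0}

```text
time: 12.18
position: [0.4617, -0.2044, 0.0456]
ee_rot: [[-0.106, 0.994, -0.003], [0.994, 0.106, 0.009], [0.009, -0.002, -1.0]]
force: [-4.1, 0.0, 6.3]
width: 0.0174
```

Emit:
move_arm:
  targets:
    - {"tx": -0.1, "ty": 0, "tz": 0, "roll": 0, "jaw": 0}
    - {"tx": -0.1, "ty": 0, "tz": 0, "roll": 0, "jaw": 0}
    - {"tx": -0.1, "ty": 0, "tz": 0, "roll": 0, "jaw": 0}

```text
time: 12.43
position: [0.4617, -0.2049, 0.0456]
ee_rot: [[-0.107, 0.994, -0.003], [0.994, 0.107, 0.01], [0.01, -0.002, -1.0]]
force: [-3.8, 3.5, 5.8]
width: 0.0174
```

```bash
python3 shift.py e2.pkl
```

```text
12.5333 edge mm [-115.56 -115.55 -115.56] tcp [-74.9 -53.8  45.6] 0.01732910838283864 [-3.3  3.9  5.2]
```

Emit:
move_arm:
  targets:
    - {"tx": -0.1, "ty": 0, "tz": 0, "roll": 0, "jaw": 0}
    - {"tx": -0.1, "ty": 0, "tz": 0, "roll": 0, "jaw": 0}
    - {"tx": -0.1, "ty": 0, "tz": 0, "roll": 0, "jaw": 0}

```text
time: 12.83
position: [0.4617, -0.205, 0.0456]
ee_rot: [[-0.107, 0.994, -0.003], [0.994, 0.107, 0.011], [0.012, -0.002, -1.0]]
force: [-2.4, 5.5, 6.0]
width: 0.0176
```

```bash
python3 shift.py e3.pkl
```

```text
12.9333 edge mm [-115.74 -115.75 -115.74] tcp [-74.9 -54.   45.6] 0.017474024150075783 [-2.8  4.9  6.2]
```

Emit:
move_arm:
  targets:
    - {"tx": 0.1, "ty": 0, "tz": 0, "roll": 0, "jaw": 0}
    - {"tx": 0.1, "ty": 0, "tz": 0, "roll": 0, "jaw": 0}
    - {"tx": 0.1, "ty": 0, "tz": 0, "roll": 0, "jaw": 0}

```text
time: 13.23
position: [0.4616, -0.204, 0.0456]
ee_rot: [[-0.107, 0.994, -0.003], [0.994, 0.107, 0.011], [0.012, -0.002, -1.0]]
force: [-2.9, 1.5, 4.4]
width: 0.0177
```

Emit:
move_arm:
  targets:
    - {"tx": 0.1, "ty": 0, "tz": 0, "roll": 0, "jaw": 0}
    - {"tx": 0.1, "ty": 0, "tz": 0, "roll": 0, "jaw": 0}
    - {"tx": 0.1, "ty": 0, "tz": 0, "roll": 0, "jaw": 0}

```text
time: 13.48
position: [0.4615, -0.2031, 0.0456]
ee_rot: [[-0.107, 0.994, -0.003], [0.994, 0.107, 0.011], [0.011, -0.002, -1.0]]
force: [-2.7, -1.3, 2.8]
width: 0.0172
```

```bash
python3 shift.py e4.pkl
```

```text
13.5833 edge mm [-114.06 -114.06 -114.05] tcp [-74.9 -52.1  45.6] 0.01729326408104965 [-3.2 -2.2  2.1]
```

Emit:
move_arm:
  targets:
    - {"tx": 0.1, "ty": 0, "tz": 0, "roll": 0, "jaw": 0}
    - {"tx": 0.1, "ty": 0, "tz": 0, "roll": 0, "jaw": 0}
    - {"tx": 0.1, "ty": 0, "tz": 0, "roll": 0, "jaw": 0}

```text
time: 13.88
position: [0.4615, -0.2024, 0.0457]
ee_rot: [[-0.107, 0.994, -0.003], [0.994, 0.107, 0.011], [0.011, -0.002, -1.0]]
force: [-1.9, -3.4, 1.5]
width: 0.0173
```

```bash
python3 shift.py e5.pkl
```

```text
13.9833 edge mm [-113.37 -113.38 -113.4 ] tcp [-74.9 -51.3  45.6] 0.017544149741374443 [-1.9 -4.5  1.5]
```

The force varies spring-like about TCP y≈-52.7, as in a groove. I let go from this side and see whether it recentres.

Emit:
move_arm:
  targets:
    - {"tx": 0, "ty": 0, "tz": 0, "roll": 0, "jaw": 0.3}
    - {"tx": 0, "ty": 0, "tz": 0, "roll": 0, "jaw": 0.3}
    - {"tx": 0, "ty": 0, "tz": 0, "roll": 0, "jaw": 0.3}
    - {"tx": 0, "ty": 0, "tz": 0, "roll": 0, "jaw": 0.3}
    - {"tx": 0, "ty": 0, "tz": 0, "roll": 0, "jaw": 0.3}

```text
time: 14.45
position: [0.4615, -0.2021, 0.0456]
ee_rot: [[-0.107, 0.994, -0.003], [0.994, 0.107, 0.011], [0.011, -0.002, -1.0]]
force: [-0.0, -0.4, 0.2]
width: 0.0254
```

```bash
python3 shift.py e6.pkl
```

```text
14.55 edge mm [-113.51 -113.51 -113.52] tcp [-74.9 -51.2  45.6] 0.02568306153440929 [ 0.4  0.4 -0.1]
```

It did not recentre, so it is on the flat (friction). I sweep on forward in small calls and watch for the snap.

Emit:
move_arm:
  targets:
    - {"tx": 0, "ty": 0, "tz": 0, "roll": 0, "jaw": 0}
    - {"tx": 0, "ty": 0, "tz": 0, "roll": 0, "jaw": 0}
    - {"tx": 0, "ty": 0, "tz": 0, "roll": 0, "jaw": 0}
    - {"tx": 0, "ty": 0, "tz": 0, "roll": 0, "jaw": 0}
    - {"tx": -0.1, "ty": 0, "tz": 0, "roll": 0, "jaw": 0}
    - {"tx": -0.2, "ty": 0, "tz": 0, "roll": 0, "jaw": 0}
    - {"tx": -0.3, "ty": 0, "tz": 0, "roll": 0, "jaw": 0}

```text
time: 15.18
position: [0.4617, -0.2045, 0.0457]
ee_rot: [[-0.107, 0.994, -0.003], [0.994, 0.107, 0.013], [0.013, -0.002, -1.0]]
force: [-3.5, 6.6, 8.4]
width: 0.0176
```

Emit:
move_arm:
  targets:
    - {"tx": -0.1, "ty": 0, "tz": 0, "roll": 0, "jaw": 0}
    - {"tx": -0.2, "ty": 0, "tz": 0, "roll": 0, "jaw": 0}

```text
time: 15.35
position: [0.4617, -0.2051, 0.0457]
ee_rot: [[-0.108, 0.994, -0.003], [0.994, 0.108, 0.016], [0.016, -0.002, -1.0]]
force: [-3.1, 11.0, 9.5]
width: 0.0172
```

Emit:
move_arm:
  targets:
    - {"tx": -0.1, "ty": 0, "tz": 0, "roll": 0, "jaw": 0}
    - {"tx": -0.2, "ty": 0, "tz": 0, "roll": 0, "jaw": 0}

```text
time: 15.52
position: [0.4617, -0.2052, 0.0457]
ee_rot: [[-0.109, 0.994, -0.004], [0.994, 0.109, 0.019], [0.02, -0.002, -1.0]]
force: [-3.5, 12.3, 10.9]
width: 0.0175
```

```bash
python3 shift.py e7.pkl
```

```text
15.6167 edge mm [-116.13 -116.19 -116.21] tcp [-75.  -54.2  45.8] 0.01734222585109031 [-3.1 10.5  9.3]
```

Now a clear wall: 11 to 12 N at edge -116.2. I release from this side and see where it settles.

Emit:
move_arm:
  targets:
    - {"tx": 0.05, "ty": 0, "tz": 0, "roll": 0, "jaw": 0.35}
    - {"tx": 0.05, "ty": 0, "tz": 0, "roll": 0, "jaw": 0.35}
    - {"tx": 0.05, "ty": 0, "tz": 0, "roll": 0, "jaw": 0.35}
    - {"tx": 0.05, "ty": 0, "tz": 0, "roll": 0, "jaw": 0.35}
    - {"tx": 0.05, "ty": 0, "tz": 0, "roll": 0, "jaw": 0.35}

```text
time: 16.08
position: [0.4617, -0.205, 0.0457]
ee_rot: [[-0.109, 0.994, -0.004], [0.994, 0.109, 0.019], [0.019, -0.001, -1.0]]
force: [0.4, -0.0, -0.6]
width: 0.03
```

```bash
python3 shift.py e8.pkl
python3 - <<'E'
from shift import *
for n in("e1","e2","e3","e4","e5","e6","e7","e8"):
    st,s=pickle.load(open(n+".pkl","rb"));print(n,round(prof(s)*1e3,2),(tofix(np.load("fx.npy"),st["position"])*1e3)[1].round(2),st["force"][1].round(1))
E
```

```text
16.1833 edge mm [-115.12 -115.12 -115.13] tcp [-75.  -53.8  45.7] 0.029953538596794553 [0.1 0.3 0.6]
e1 -115.24 -53.44 0.5
e2 -115.56 -53.81 3.9
e3 -115.74 -53.98 4.9
e4 -114.05 -52.12 -2.2
e5 -113.4 -51.29 -4.5
e6 -113.52 -51.15 0.4
e7 -116.21 -54.21 10.5
e8 -115.13 -53.85 0.3
```

It sprang back 1.1 mm to -115.13, so the ball is in the groove. Balancing forces and rest positions from both sides puts the groove middle at edge ≈ -114.5, so I regrip and ease back 0.6 mm.

Emit:
move_arm:
  targets:
    - {"tx": 0, "ty": 0, "tz": 0, "roll": 0, "jaw": 0}
    - {"tx": 0, "ty": 0, "tz": 0, "roll": 0, "jaw": 0}
    - {"tx": 0, "ty": 0, "tz": 0, "roll": 0, "jaw": 0}
    - {"tx": 0, "ty": 0, "tz": 0, "roll": 0, "jaw": 0}
    - {"tx": 0, "ty": 0, "tz": 0, "roll": 0, "jaw": 0}
    - {"tx": 0.08, "ty": 0, "tz": 0, "roll": 0, "jaw": 0}
    - {"tx": 0.08, "ty": 0, "tz": 0, "roll": 0, "jaw": 0}
    - {"tx": 0.08, "ty": 0, "tz": 0, "roll": 0, "jaw": 0}
  grip_force: 40

```text
time: 16.9
position: [0.4616, -0.2042, 0.0459]
ee_rot: [[-0.109, 0.994, -0.004], [0.994, 0.109, 0.019], [0.019, -0.001, -1.0]]
force: [-1.7, -1.4, 3.8]
width: 0.0174
```

```bash
python3 shift.py e9.pkl
```

```text
17.0 edge mm [-114.48 -114.5  -114.48] tcp [-75.  -53.2  45.9] 0.017590849160890615 [-0.6 -1.5  3.6]
```

Edge -114.49, with only friction (1.5 N) on the tool: centred. Last checks are that the handle is still locked, and that it's at rest.

```bash
python3 - <<'E'
from shift import *
p=np.load("fx.npy")
def red(s,y0,y1):
    S=cam(s);q=np.array([proj(S,fix(p,(0,y,.066))) for y in(y0,y1)]);lo=np.floor(q.min(0)-12).astype(int);hi=np.ceil(q.max(0)+12).astype(int)
    f=s["frame"][lo[1]:hi[1],lo[0]:hi[0]].astype(int);m=(f[...,0]>80)&(f[...,0]>2.2*f[...,1]);v,u=np.nonzero(m)
    if len(u)<10:print("few",len(u));return
    pts=np.c_[u,v]+lo;vx=cv2.fitLine(pts.astype(np.float32),cv2.DIST_L2,0,.01,.01).ravel();c=pts.mean(0)
    print("n",len(u),"centroid",c.round(1),"expected",proj(S,fix(p,(0,(y0+y1)/2,.066))).round(1),"slope",(vx[1]/vx[0]).round(3),"2deg slope",((q[1]-q[0])[1]/(q[1]-q[0])[0]).round(3))
st,c,s=pickle.load(open("c3.pkl","rb"));piv=.1165-.0095
red(s,piv+.034,piv+.086)
st9,s9=pickle.load(open("e9.pkl","rb"));piv-=.121
red(s9,piv+.034,piv+.086)
st=arm.state();print(st["time"],st["qd"].round(2),st["force"].round(1),st["width"],(prof(s9)*1e3).round(2))
E
```

```text
n 125 centroid [245.  199.4] expected [245.9 200.3] slope 0.244 2deg slope 0.215
n 97 centroid [295.  209.5] expected [298.1 211.5] slope 0.266 2deg slope 0.215
17.05 [ 0.03 -0.03  0.02  0.02 -0.13 -0.09] [-2.1 -1.2  4.5] 0.017657068953827314 -114.48
```

```bash
python3 -c "
from workcell import arm
print(arm.sign_off())"
```

```text
the job is handed in; nothing more can be done
None
```

The job is handed in at about 17 s of the 51 s. The clamp is locked on the coil, and the carriage is at the test head with the ball in the groove. The gripper still holds the knob with 40 N.

**Clamp:** I pinched the red handle and swung it down over centre until it met about 15 N at its stop. The handle sat at about 2° with the pad on the coil, and stayed there after I let go. In the last image check its slope was 0.27 against 0.24 just after locking. Part of the grip was hidden and it sat 2–3 pixels off the expected spot.

**Groove:** I felt the ramp on approach. At the far side of the groove the carriage resisted with 11–12 N, and sprang back 1.1 mm when I released it.

**Final state:** The carriage edge is at -114.49 mm, against an estimated groove centre of -114.5 mm. The arm is at rest, with only about 1.5 N along the rail.

**Checks that disagreed or stayed open:**
- **Groove centre:** when released from the near side, the carriage stayed about 1 mm short of the middle instead of recentring. I put this down to friction, so the centre is a balance of both sides, good to about 0.5 mm.
- **Carriage creep:** it moved about 9 mm off its near stop while I pressed the clamp, before I took the knob.
- **Fingertips:** they sat about 20 mm higher than the stated tool geometry, so I regrasped the handle twice.
- **Coil and other objects:** I did not measure them again at the end. The coil was last seen in its nest before the slide.

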